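Strip the nested filter dock, innermost part first

ROBOT

A 6-joint arm with a two-finger parallel gripper is mounted at the origin on the work surface. World frame = base frame: x ahead of the robot, y to its left, z up, the work surface at z = 0. Lengths are in mm, angles in rad, forces in N, time in s.
With the tool pointing down it reaches from about 275 to 1000 mm from the base axis. Payload 8.4 kg.
Tool frame: the origin (TCP) lies midway between the tips of the shut fingers; the grasp point (between the pads) lies 19 mm behind it; z points along the fingers, x is the direction in which the jaws open and shut, and the axes are right-handed (so a half turn about z gives the same grasp; the last joint's range is limited). The gripper opens to 85 mm and grips with 20 to 120 N. Pads are 22 mm wide; open, the fingers measure 114 mm over their backs; the gripper's body (76 mm by 85 mm) begins 54 mm behind the grasp point. The pads swing forward as they close: fully open they stand 13 mm farther back than shut.
Start: joints at [-1.162, 0.353, 1.633, -0, 1.155, -0.002], TCP at [249.588, -573.004, 231.281] pointing down, gripper open.
Joint ranges: [-2.63, 2.63], [-0.92, 2.1], [0.06, 2.66], [-1.3, 4.44], [0, 2.69], [-3.02, 3.02]. Speed limits (rad/s): [2.22, 2.22, 2.79, 3.14, 3.14, 3.14].

INTERFACE

Orientations are given as [roll, pitch, yaw] about the fixed x, y, z axes, in that order (R = Rz(yaw) Ry(pitch) Rx(roll)).
In Python, from rig import sense, grab_frame, camera_model, job gives the robot as it stands.
- The arm moves only by the tool arm_command, never from a script. Its argument "plan" is a list of rows, each an object with "translation": the shift along the tool's x, y, z in cm, a list of three; "twist": the turn about the tool's z in rad; "gripper": the opening, from 0 (shut) to 1 (fully open). A call has exactly 5 rows; each row is the pose to reach, as a shift and turn from the pose measured when the call began, along the tool's axes at that moment; what a row does not reach only later rows make up. A row lasts 1/12 s, in which the tool goes at most 41.7 mm and 7.16 degrees, less where a joint would pass 70% of its speed; a pose out of reach is approached as far as the arm can. A call with a gripper value outside its range is refused whole. The fingers move at their own pace and stop on an object; "squeeze" is the grip in N (left out, the last holds). Time passes only in rows, so rows that repeat a pose let the fingers close, or fill a call up. It gives the time, the measured TCP pose, the force and the opening at its end, in the units of the state.
- sense(): the state, without advancing time (a new reading comes with each control period).
- grab_frame(name): name is "scene" or "top"; returns the picture (420x560x3 uint8, blue, green, red); there is no depth.
- camera_model(name): a dict with "fx", "fy", "cx", "cy" (pixels), "pose" (4x4, takes a point from camera to world coordinates). Camera axes: x right, y down, z forward; pixel columns grow to the right and rows downward; lengths in mm; the calibration is good to about 2 mm. A picture is of the moment at which its call begins. camera_model takes no time and is no camera call.
- job.sign_off(): hands the job in, once; it reports no verdict.
The state is a dict: "clock": time; "qpos": joint angles; "qvel": joint speeds; "joint_efforts": joint torques, N m; "eef_pos": TCP position; "tcp_rot": TCP orientation; "contact_force": force on the tool from outside, world axes, zero at the start; "wrist_torque": the same for the moment, N m; "opening": opening from 0.0 (shut) to 1.0 (fully open).
Only numpy, scipy, OpenCV 4.12 (cv2) and the standard library are available. Lean on these libraries where they do the work, as an engineer would, in place of code of your own. Each camera call takes 0.05 s, during which the arm holds its last target.

TASK

Take the nested filter unit on the garage shelf apart in reverse order of assembly: slide the steel keeper bar fully away from the dock's mouth, then push the ribbed insert out of the carrier and slide it along the shelf until it lies wholly on the square rubber mat, while the carrier stays home in the dock. Only then push the empty carrier out through the mouth until it stands fully clear of the dock on the shelf. Slide the parts without lifting them, and leave the jars, tin, brush and trim tool where they are.

Things in the scene. Friction and masses are not known exactly. Their poses are not given: they have to be found in the camera images.
- dock: Grey plastic dock fixed to the shelf: two guide walls, no floor or roof, open at both ends. Origin on the shelf at the unit's centre. Its y runs along the channel: mouth (exit) at -y, back at +y. Walls 8 mm thick, 45 high, inner faces at x = +-61 mm, y = -70 to +50 mm; 6 mm high foot flanges reach x = +-90 mm. Yaw within 0.15 rad.
- keeper (a joint): Slide of the steel keeper bar, m: 0 = across the mouth, 0.14 = at its stop, fully drawn to the dock's +x side (away from the robot), clear of the channel. Starts at 0 to 0.025. 2.5 N of friction; stays where left. Bar 144 mm long; in the dock's frame y = -86 to -76, z = 6 to 34 mm, and at joint 0 x = -72 to +72 mm.
- keeper_lug (a point): Point on the axis of the keeper bar's upright lug, 60 mm above the shelf. The lug is a 20 x 20 mm steel post, z = 6 to 72 mm, just in front of the bar; at joint 0 its axis is at x = -55, y = -96 mm of the dock's frame; it moves with the bar in +x. Push it from its near (-x) side.
- carrier_center (a point): Centre of the steel carrier, 20 mm above its underside. Home: at the dock's origin within 2 mm, axes as the dock's. Open-topped tray 116 (x) x 140 (y) x 40 mm, floor 3, walls 4 mm; front (-y) open; rear (+y) wall has a 50 mm wide middle notch down to the floor, leaving stubs at |x| = 25 to 58 mm to push on. 3 mm play to each dock wall. Stands on the shelf itself; about 0.5 kg.
- insert_center (a point): Centre of the insert, 17 mm above its underside: closed grey plastic block with ribbed paper top, 100 (x) x 110 (y) x 36 mm, 0.35 kg. Starts on the carrier's floor, axes as the dock's, centre at the dock's y = -13 to -17 mm, front flush with the carrier's, 4 mm play each side. Rear face is reached through the notch or the 20 mm gap before the stubs. Slides out to -y, 3 mm down to the shelf.
- insert_corner1 (a point): Lower corner of the insert at its own x = -50, y = -55 mm, on its underside
- insert_corner2 (a point): Lower corner of the insert at its own x = +50, y = -55 mm, on its underside
- insert_corner3 (a point): Lower corner of the insert at its own x = +50, y = +55 mm, on its underside
- insert_corner4 (a point): Lower corner of the insert at its own x = -50, y = +55 mm, on its underside
- mat: Square black rubber drying mat, 190 x 190 mm, 2 mm thin and flush enough that things slide onto it freely; origin at its centre on the shelf, sides along its own x and y. It lies on the robot's right, in the near or the far one of two places; the tray has the other place.
- tray: Fixed stainless steel tray, 150 (x) x 180 (y) mm, rim 22 mm high; origin under its centre. It stands beside the mat, in the near or the far place, and obstructs sliding. A jar and the brush are in it.
- jar_a: Empty amber glass jar with twist cap, 60 mm across, 95 mm high, standing in the tray; origin under its centre. Leave alone.
- jar_b: A like jar, 60 mm across and 95 mm high, standing on the shelf on the robot's side of the dock; origin under its centre. Leave alone.
- brush: Orange detailing brush, 130 mm long along its x, lying in the tray. Leave alone.
- trim_tool: Yellow plastic trim tool, 185 mm long along its y, 30 mm wide, 12 mm high, lying on the shelf near the robot; origin under its middle. Leave alone.
- polish_tin: Flat metal polish tin, 76 mm across, 32 mm high, standing on the far side of the shelf in front of the dock's mouth; origin under its centre. Leave alone.
- insert: The whole insert; origin under its centre, on its underside
- carrier: The whole carrier; origin under its centre, on its underside
Not all that is in view belongs to the job. Leave any green or pink look-alike of the insert alone.

How it is judged:
By the outcome, as a careful person would: the job done as asked, in the order asked, and still so for the second after the job is handed in, with the robot touching nothing.
It also fails if it takes over 69 s, if anything falls off the work surface, if the arm or the gripper's body presses on something with over 40 N, if the wrist force passes 120 N, or if a joint passes its speed limit or range.

## Working session

There is one attempt and no reset: what is moved stays moved. The work goes in short steps, Python scripts to look and compute and a tool call to move; the robot and the scene stay as the last step left them, time stands still between calls to the robot, and variables do not carry over. Pictures are saved under pics/ and viewed, and the job is handed in when it is done.

Besides the shell and the picture viewer there is one more tool, called after "Emit:" as name(argument=value, ...) on one line, values as JSON. arm_command: Moves the arm, as the interface text tells. Its arguments: {"type":"object","properties":{"plan":{"type":"array","items":{"type":"object","properties":{"translation":{"type":"array","items":{"type":"number"}},"twist":{"type":"number"},"gripper":{"type":"number"}}}},"squeeze":{"type":"number"}},"required":["plan"]}

```bash
mkdir -p pics; ls; python3 - <<'E'
from rig import sense, grab_frame, camera_model
import cv2
for n in("scene","top"):
    cv2.imwrite(f"pics/{n}0.png",grab_frame(n)); m=camera_model(n); print(n,m)
print(sense())
E
```

```text
pics
scene {'fx': 394.63325051750013, 'fy': 394.63325051750013, 'cx': 280.3518402611246, 'cy': 213.1417070138683, 'pose': array([[-6.94883736e-01,  4.96979539e-01, -5.19757570e-01,
         9.73471663e+02],
       [ 7.19120331e-01,  4.81830103e-01, -5.00705204e-01,
         4.62674381e+02],
       [ 1.59460165e-03, -7.21700138e-01, -6.92203993e-01,
         6.81867424e+02],
       [ 0.00000000e+00,  0.00000000e+00,  0.00000000e+00,
         1.00000000e+00]])}
top {'fx': 500.52675399859163, 'fy': 500.52675399859163, 'cx': 277.9615875085184, 'cy': 211.87778997634888, 'pose': array([[-1.74240344e-02, -9.94389710e-01,  1.04333640e-01,
         3.82149740e+02],
       [-9.99819200e-01,  1.65337914e-02, -9.39152642e-03,
         1.79064989e+01],
       [ 7.61380659e-03, -1.04478415e-01, -9.94498009e-01,
         1.24827750e+03],
       [ 0.00000000e+00,  0.00000000e+00,  0.00000000e+00,
         1.00000000e+00]])}
{'clock': 0.1, 'qpos': array([-1.16240869e+00,  3.53605790e-01,  1.63403520e+00, -2.92542814e-06,
        1.15518832e+00, -2.39414552e-03]), 'qvel': array([-2.04831695e-07, -2.64505404e-03, -3.64641455e-03,  2.22420135e-04,
        6.89474017e-04,  3.70029337e-04]), 'joint_efforts': array([ 2.24034105e-03, -6.06353259e+01, -3.42819858e+01, -2.25438066e-05,
        4.04272156e-03,  2.42842435e-05]), 'eef_pos': array([ 249.41836139, -572.627734  ,  230.63045833]), 'tcp_rot': array([-3.14159237e+00,  1.23665820e-03, -1.16001337e+00]), 'contact_force': array([-0.09797124, -0.82534219, -0.02722443]), 'wrist_torque': array([ 0.01484491, -0.00184048, -0.00770226]), 'opening': 0.9984238330204026}
```

View pics/scene0.png

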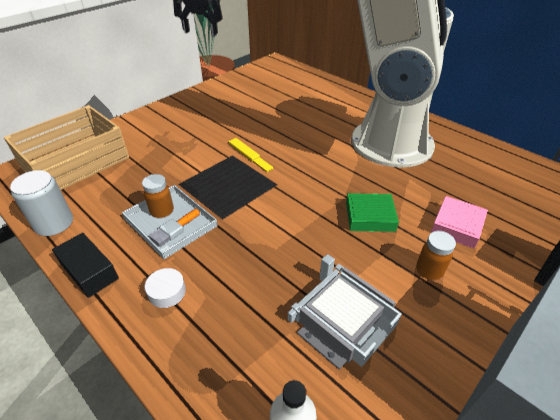

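View pics/top0.png

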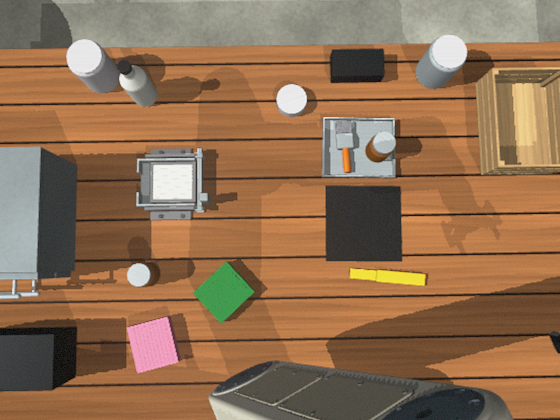

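The top view shows the dock at about (172,184) with its mouth to the right (-y). The keeper is at column ~201 and its lug at ~(204,196). The mat is at (363,223), the tray at (360,147), the tin at (292,99), and the jar at (140,275). I'll enlarge the picture.

```bash
cat > h.py <<'E'
import numpy as np, cv2
from rig import sense, grab_frame, camera_model
def ray(n,px,z):
    m=camera_model(n);P=m["pose"]
    d=P[:3,:3]@np.array([(px[0]-m["cx"])/m["fx"],(px[1]-m["cy"])/m["fy"],1])
    o=P[:3,3]; return (o+d*(z-o[2])/d[2])
def proj(n,p):
    m=camera_model(n);P=m["pose"];c=P[:3,:3].T@(np.asarray(p,float)-P[:3,3])
    return np.array([m["fx"]*c[0]/c[2]+m["cx"],m["fy"]*c[1]/c[2]+m["cy"]])
def crop(im,x0,y0,x1,y1,s,name):
    cv2.imwrite(name,cv2.resize(im[y0:y1,x0:x1],None,fx=s,fy=s,interpolation=cv2.INTER_CUBIC))
E
python3 - <<'E'
from h import *
t=cv2.imread("pics/top0.png");s=cv2.imread("pics/scene0.png")
crop(t,125,140,225,230,6,"pics/tc.png");crop(s,280,250,410,370,5,"pics/sc.png")
hsv=cv2.cvtColor(t,cv2.COLOR_BGR2GRAY)
m=(hsv<45).astype(np.uint8); m[:, :315]=0;m[:,412:]=0;m[:180]=0;m[268:]=0
c=max(cv2.findContours(m,0,1)[0],key=cv2.contourArea); r=cv2.minAreaRect(c);b=cv2.boxPoints(r)
print(r);print([ray("top",p,2).round(1)[:2] for p in b], ray("top",r[0],2))
E
```

```text
((384.0, 191.5), (9.0, 30.0), 90.0)
[array([ 572.1, -224.4]), array([ 570.9, -300.1]), array([ 548. , -299.2]), array([ 549.2, -223.6])] [ 560.05514967 -261.79738723    2.        ]
```

View pics/tc.png

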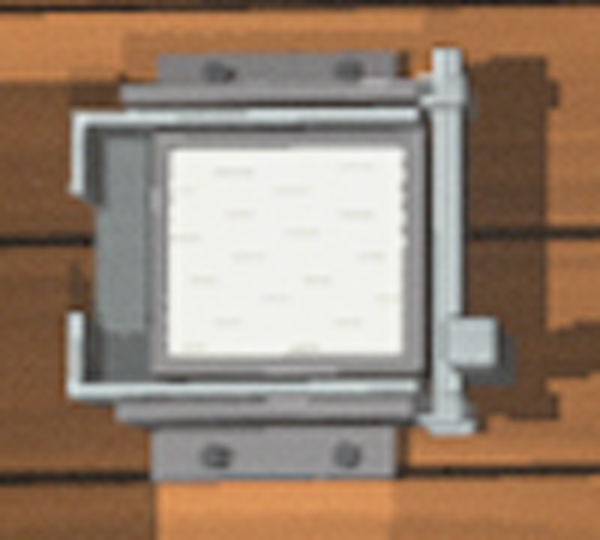

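View pics/sc.png

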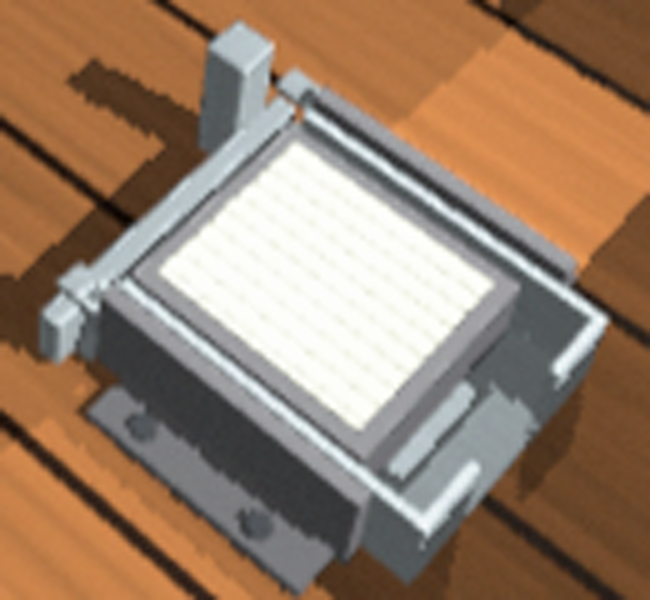

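```bash
python3 - <<'E'
from h import *
from scipy.optimize import least_squares
f=lambda u,v,x0=125,y0=140,s=6:(x0+(u+.5)/s-.5,y0+(v+.5)/s-.5)
obs=[("top",f(70,112),(58,70,40)),("top",f(70,397),(-58,70,40)),("top",f(118,85),(69,50,45)),("top",f(115,422),(-69,50,45)),
("scene",f(607,318,280,250,5),(-58,70,40)),("scene",f(428,535,280,250,5),(58,70,40)),("scene",f(575,272,280,250,5),(-69,50,45)),("scene",f(368,493,280,250,5),(69,50,45))]
def T(q,p):
    c,s=np.cos(q[2]),np.sin(q[2]);return np.array([q[0]+c*p[0]-s*p[1],q[1]+s*p[0]+c*p[1],p[2]])
r=least_squares(lambda q:np.concatenate([proj(n,T(q,p))-px for n,px,p in obs]),[450,220,0])
q=r.x;print(q,r.fun.round(1))
for k in (0,.01,.02):print("lug",k,proj("top",T(q,(-55+k*1000,-96,72))),proj("scene",T(q,(-55+k*1000,-96,72))))
print("obs",f(473,342),f(240,38,280,250,5), ray("top",f(473,342),72))
for p in((50,-72+2,39),(-50,-70,39),(50,40,39)):
    u=proj("top",T(q,p)); print((u-[125,140]+.5)*6)
# mat corners from image
print([ray("top",p,2)[:2].round(0) for p in((326,186),(401,186),(402,261),(326,261))])
for nm,p,z in(("tray",(323,117),22),("tray",(395,117),22),("tray",(323,177),22),("tray",(395,177),22),("tin",(292,99),32),("jarb",(139,274),95),("tool",(350,272),12),("tool",(426,280),12),("green",(224,292),36),("greenR",(253,290),36),("greenTop",(226,263),36),("pink",(153,344),36)):print(nm,ray("top",p,z)[:2].round())
E
```

```text
[ 5.86560687e+02  2.77884583e+02 -3.08803958e-03] [ 1.5  0.8  0.7  0.3  1.2  0.3  0.9  0.3  0.8  0.6  0.  -0.   1.7 -1.7
 -1.   3.6]
lug 0 [203.68608393 202.29338295] [332.39401892 255.54921031]
lug 0.01 [203.69094323 198.10099441] [329.2424294  258.31190948]
lug 0.02 [203.69579397 193.91598462] [326.04907782 261.11121747]
obs (203.41666666666669, 196.58333333333334) (327.6, 257.2) [544.89952093 182.66564466  72.        ]
[423.01846849 132.60419973]
[422.28780527 375.42656363]
[153.27759551 135.98535207]
[array([ 576., -116.]), array([ 573., -305.]), array([ 385., -300.]), array([ 388., -111.])]
tray [ 749. -111.]
tray [ 746. -293.]
tray [ 596. -107.]
tray [ 593. -286.]
tin [793. -34.]
jarb [366. 327.]
tool [ 360. -168.]
tool [ 338. -354.]
green [319. 139.]
greenR [322.  70.]
greenTop [388. 134.]
pink [200. 307.]
```

```bash
cat >> h.py <<'E'
def go(x,y,z,yaw=None):
    "shift in tool axes (cm) and twist to reach a world pose"
    s=sense();from scipy.spatial.transform import Rotation as Ro
    R=Ro.from_euler("xyz",s["tcp_rot"]).as_matrix()
    d=R.T@(np.array([x,y,z])-s["eef_pos"])/10
    print("at",s["clock"],s["eef_pos"].round(1),"yaw",s["tcp_rot"][2].round(3),"F",s["contact_force"].round(1),"open",round(s["opening"],2))
    print("shift cm",d.round(2),"twist",None if yaw is None else round(-((yaw-s["tcp_rot"][2]+np.pi)%(2*np.pi)-np.pi),3))
E
python3 - <<'E'
from h import *
go(495,175,200,0)
E
```

```text
at 0.1 [ 249.4 -572.6  230.6] yaw -1.16 F [-0.1 -0.8 -0. ] open 1.0
shift cm [-58.73 -52.37   3.14] twist -1.16
```

Emit:
arm_command(plan=[{"translation": [-58.7,-52.4,3.1],"twist": -1.16,"gripper": 0},{"translation": [-58.7,-52.4,3.1],"twist": -1.16,"gripper": 0},{"translation": [-58.7,-52.4,3.1],"twist": -1.16,"gripper": 0},{"translation": [-58.7,-52.4,3.1],"twist": -1.16,"gripper": 0},{"translation": [-58.7,-52.4,3.1],"twist": -1.16,"gripper": 0}])

```text
clock: 0.52
eef_pos: [314.5, -373.3, 222.7]
tcp_rot: [-3.141, 0.001, -0.53]
contact_force: [0.3, -0.6, -0.1]
opening: 0.295
```

```bash
python3 -c "
from h import *
go(495,175,200,0)"
```

```text
at 0.5167 [ 314.5 -373.3  222.7] yaw -0.53 F [ 0.3 -0.6 -0.1] open 0.29
shift cm [-12.11 -56.43   2.33] twist -0.53
```

Emit:
arm_command(plan=[{"translation": [-12.1,-56.4,2.3],"twist": -0.53,"gripper": 0},{"translation": [-12.1,-56.4,2.3],"twist": -0.53,"gripper": 0},{"translation": [-12.1,-56.4,2.3],"twist": -0.53,"gripper": 0},{"translation": [-12.1,-56.4,2.3],"twist": -0.53,"gripper": 0},{"translation": [-12.1,-56.4,2.3],"twist": -0.53,"gripper": 0}])

```text
clock: 0.93
eef_pos: [379.4, -175.5, 214.8]
tcp_rot: [-3.14, 0.0, 0.007]
contact_force: [1.4, 0.4, 0.1]
opening: 0.001
```

```bash
python3 -c "
from h import *
go(495,175,200,0)"
```

```text
at 0.9333 [ 379.4 -175.5  214.8] yaw 0.007 F [1.4 0.4 0.1] open 0.0
shift cm [ 11.82 -34.96   1.52] twist 0.007
```

Yaw is now 0, so tool x is world x, tool y is world -y, and tool z is down.

Emit:
arm_command(plan=[{"translation": [11.8,-35,2],"twist": 0,"gripper": 0},{"translation": [11.8,-35,2],"twist": 0,"gripper": 0},{"translation": [11.8,-35,2],"twist": 0,"gripper": 0},{"translation": [11.8,-35,2],"twist": 0,"gripper": 0},{"translation": [11.8,-35,2],"twist": 0,"gripper": 0}])

```text
clock: 1.35
eef_pos: [444.1, 22.5, 203.8]
tcp_rot: [-3.14, 0.0, 0.008]
contact_force: [0.3, -1.2, -0.0]
opening: 0.001
```

Emit:
arm_command(plan=[{"translation": [4.6,-15,0],"twist": 0,"gripper": 0},{"translation": [4.6,-15,2],"twist": 0,"gripper": 0},{"translation": [4.6,-15,5],"twist": 0,"gripper": 0},{"translation": [4.6,-15,7],"twist": 0,"gripper": 0},{"translation": [4.6,-15,8],"twist": 0,"gripper": 0}])

```text
clock: 1.77
eef_pos: [489.7, 176.4, 122.5]
tcp_rot: [-3.139, -0.001, 0.01]
contact_force: [-0.4, -0.9, 0.2]
opening: 0.001
```

```bash
python3 -c "
from h import *
go(500,175,50,0)
cv2.imwrite('pics/s1.png',grab_frame('scene'))"
```

```text
at 1.7667 [489.7 176.4 122.5] yaw 0.01 F [-0.4 -0.9  0.2] open 0.0
shift cm [1.02 0.17 7.25] twist 0.01
```

View pics/s1.png

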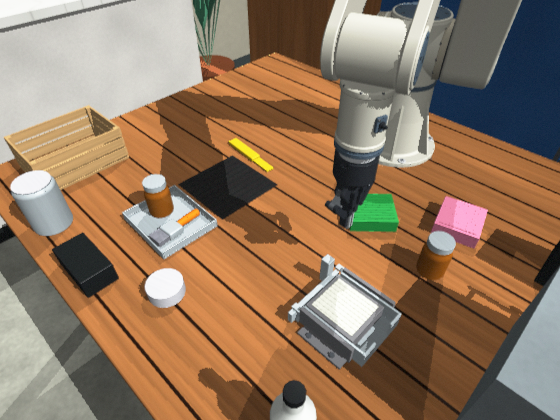

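The gripper tip is at about (345,220), in front of the lug at (328,265), and nothing is in the way. I'll go down to z 50 and push +x.

Emit:
arm_command(plan=[{"translation": [0.8,0.2,3],"twist": 0.01,"gripper": 0},{"translation": [0.8,0.2,6],"twist": 0.01,"gripper": 0},{"translation": [0.8,0.2,7.3],"twist": 0.01,"gripper": 0},{"translation": [2,0.2,7.3],"twist": 0.01,"gripper": 0},{"translation": [3,0.2,7.3],"twist": 0.01,"gripper": 0}])

```text
clock: 2.23
eef_pos: [517.8, 173.6, 45.7]
tcp_rot: [3.141, 0.006, 0.0]
contact_force: [0.1, 0.1, 0.1]
opening: 0.001
```

Emit:
arm_command(plan=[{"translation": [1,0,0],"twist": 0,"gripper": 0},{"translation": [2,0,0],"twist": 0,"gripper": 0},{"translation": [3.5,0,0],"twist": 0,"gripper": 0},{"translation": [5,0,0],"twist": 0,"gripper": 0},{"translation": [6.5,0,0],"twist": 0,"gripper": 0}])

```text
clock: 2.65
eef_pos: [584.5, 173.3, 46.8]
tcp_rot: [-3.142, 0.005, -0.0]
contact_force: [-2.1, -1.7, 1.6]
opening: -0.001
```

```bash
python3 -c "
from h import *
go(645,175,50,0)"
```

```text
at 2.65 [584.5 173.3  46.8] yaw -0.0 F [-2.1 -1.7  1.6] open -0.0
shift cm [ 6.05 -0.17 -0.35] twist -0.0
```

Emit:
arm_command(plan=[{"translation": [1.5,0,0],"twist": 0,"gripper": 0},{"translation": [3,0,0],"twist": 0,"gripper": 0},{"translation": [4.3,0,0],"twist": 0,"gripper": 0},{"translation": [5.3,0,0],"twist": 0,"gripper": 0},{"translation": [5.8,0,0],"twist": 0,"gripper": 0}])

```text
clock: 3.07
eef_pos: [644.8, 173.0, 47.8]
tcp_rot: [-3.141, 0.002, -0.001]
contact_force: [-2.6, -0.9, 2.7]
opening: 0.005
```

Emit:
arm_command(plan=[{"translation": [0.3,0,0],"twist": 0,"gripper": 0},{"translation": [0.6,0,0],"twist": 0,"gripper": 0},{"translation": [0.8,0,0],"twist": 0,"gripper": 0},{"translation": [1.0,0,0],"twist": 0,"gripper": 0},{"translation": [1.0,0,0],"twist": 0,"gripper": 0}])

```text
clock: 3.48
eef_pos: [649.0, 172.8, 48.0]
tcp_rot: [3.141, 0.014, -0.001]
contact_force: [-24.7, -0.6, 17.5]
opening: 0.001
```

```bash
python3 -c "
from h import *
go(645,175,50,0)
t=grab_frame('top');crop(t,110,80,240,230,4,'pics/t2.png')"
```

```text
at 3.4833 [649.  172.8  48. ] yaw -0.001 F [-24.7  -0.6  17.5] open 0.0
shift cm [-0.41 -0.22 -0.2 ] twist -0.001
```

View pics/t2.png

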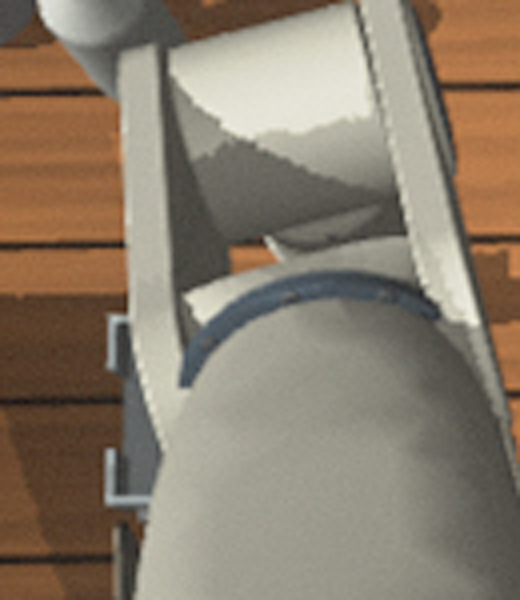

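The arm hides the dock in this picture. Contact reaches 25 N at TCP x 649, which matches the bar's stop (predicted 647). I'll back off, lift, and go behind the insert.

Emit:
arm_command(plan=[{"translation": [-1.5,0,0],"twist": 0,"gripper": 0},{"translation": [-3,0,-2],"twist": 0,"gripper": 0},{"translation": [-4.5,0,-6],"twist": 0,"gripper": 0},{"translation": [-6.2,-1,-10],"twist": 0,"gripper": 0},{"translation": [-6.2,-5,-10],"twist": 0,"gripper": 0}])

```text
clock: 3.95
eef_pos: [590.0, 220.5, 155.9]
tcp_rot: [-3.141, 0.006, -0.004]
contact_force: [3.1, 0.6, 1.0]
opening: -0.004
```

```bash
python3 -c "
from h import *
go(586,350,110,0)"
```

```text
at 3.95 [590.  220.5 155.9] yaw -0.004 F [3.1 0.6 1. ] open -0.0
shift cm [ -0.42 -12.95   4.6 ] twist -0.004
```

Emit:
arm_command(plan=[{"translation": [-0.4,-4,0],"twist": 0,"gripper": 0},{"translation": [-0.4,-8,1],"twist": 0,"gripper": 0},{"translation": [-0.4,-12,3],"twist": 0,"gripper": 0},{"translation": [-0.4,-13,4.6],"twist": 0,"gripper": 0},{"translation": [-0.4,-13,4.6],"twist": 0,"gripper": 0}])

```text
clock: 4.37
eef_pos: [584.4, 353.4, 107.3]
tcp_rot: [3.141, 0.008, -0.0]
contact_force: [-1.0, -1.7, -0.7]
opening: -0.003
```

```bash
python3 -c "
from h import *
go(586,334,14,0)
t=grab_frame('scene');crop(t,240,200,440,370,4,'pics/s2.png')"
```

```text
at 4.3667 [584.4 353.4 107.3] yaw -0.0 F [-1.  -1.7 -0.7] open -0.0
shift cm [0.23 1.93 9.33] twist -0.0
```

View pics/s2.png

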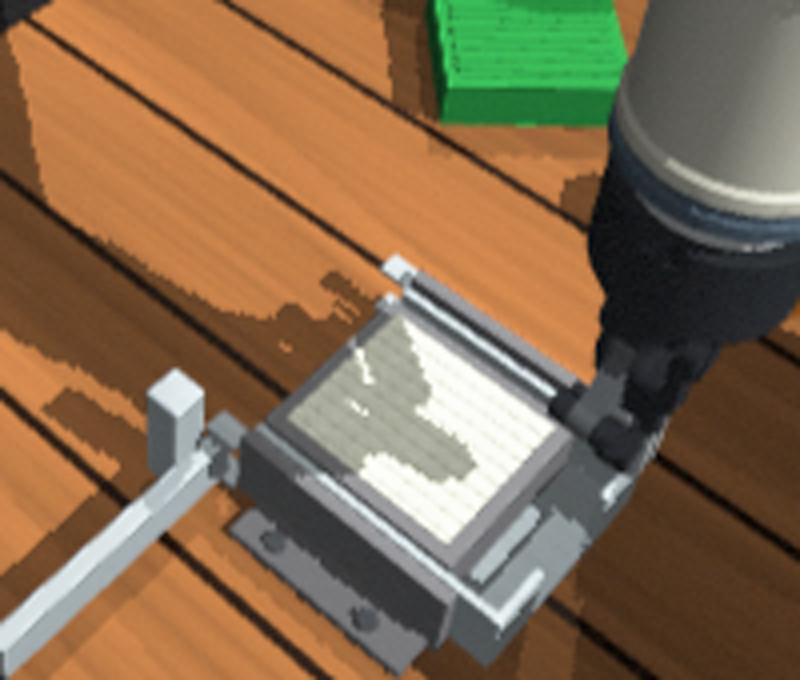

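The keeper is drawn fully aside and the mouth is open. The notch is clear at about crop (570,520). I'll go down behind the insert, in line with the notch.

Emit:
arm_command(plan=[{"translation": [0.3,1.4,2],"twist": 0,"gripper": 0},{"translation": [0.3,1.4,5],"twist": 0,"gripper": 0},{"translation": [0.3,1.4,7.5],"twist": 0,"gripper": 0},{"translation": [0.3,1.4,9],"twist": 0,"gripper": 0},{"translation": [0.3,1.4,9],"twist": 0,"gripper": 0}])

```text
clock: 4.83
eef_pos: [585.9, 335.3, 16.3]
tcp_rot: [3.138, 0.011, -0.002]
contact_force: [-0.4, -0.1, 0.2]
opening: -0.002
```

Emit:
arm_command(plan=[{"translation": [0,0.3,0],"twist": 0,"gripper": 0},{"translation": [0,0.8,0],"twist": 0,"gripper": 0},{"translation": [0,1.3,0],"twist": 0,"gripper": 0},{"translation": [0,1.9,0],"twist": 0,"gripper": 0},{"translation": [0,2.5,0],"twist": 0,"gripper": 0}])

```text
clock: 5.25
eef_pos: [587.0, 310.7, 18.0]
tcp_rot: [3.14, 0.009, -0.002]
contact_force: [-0.5, 5.3, 4.6]
opening: -0.0
```

```bash
python3 -c "
from h import *
go(586,300,14,0)
t=grab_frame('scene');crop(t,240,200,440,370,4,'pics/s3.png')"
```

```text
at 5.25 [587.  310.7  18. ] yaw -0.002 F [-0.5  5.3  4.6] open -0.0
shift cm [-0.1   1.07  0.4 ] twist -0.002
```

View pics/s3.png

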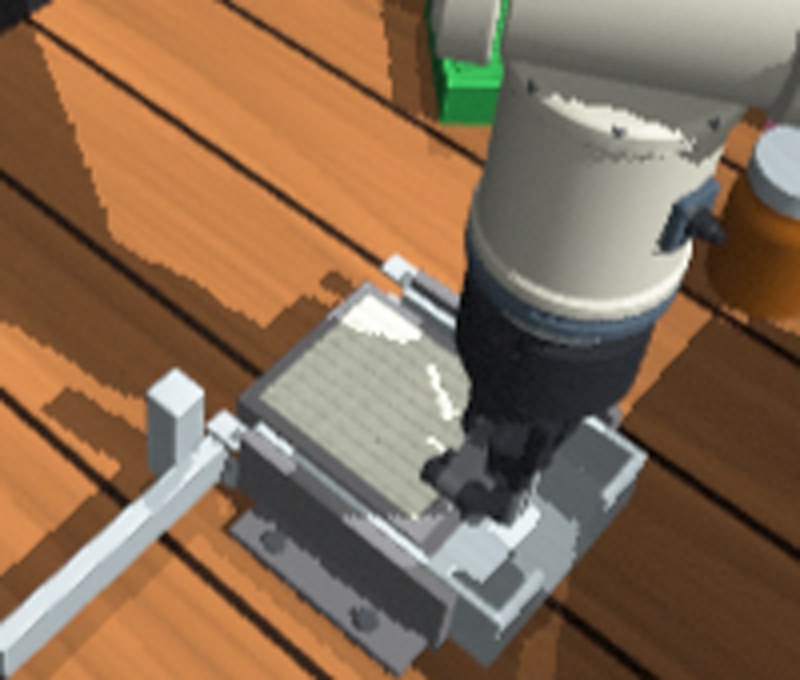

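The insert has come out about 18 mm, and the carrier's rear corner hasn't moved (crop (645,455)). I'll open the fingers part-way for a steadier two-point push and go on.

Emit:
arm_command(plan=[{"translation": [-0.1,0,0.2],"twist": 0,"gripper": 0.5},{"translation": [-0.1,0,0.4],"twist": 0,"gripper": 0.5},{"translation": [-0.1,0.4,0.5],"twist": 0,"gripper": 0.5},{"translation": [-0.1,1,0.5],"twist": 0,"gripper": 0.5},{"translation": [-0.1,1.8,0.5],"twist": 0,"gripper": 0.5}])

```text
clock: 5.72
eef_pos: [585.4, 291.3, 12.4]
tcp_rot: [3.139, 0.01, -0.002]
contact_force: [0.1, 1.9, -1.1]
opening: 0.502
```

Emit:
arm_command(plan=[{"translation": [0,0.8,0],"twist": 0,"gripper": 0.5},{"translation": [0,1.6,0],"twist": 0,"gripper": 0.5},{"translation": [0,2.4,0],"twist": 0,"gripper": 0.5},{"translation": [0,3.2,0],"twist": 0,"gripper": 0.5},{"translation": [0,4,0],"twist": 0,"gripper": 0.5}])

```text
clock: 6.13
eef_pos: [585.7, 250.5, 12.9]
tcp_rot: [3.14, 0.009, -0.002]
contact_force: [-0.9, 1.3, -0.7]
opening: 0.501
```

```bash
python3 -c "
from h import *
go(586,200,12,0)
t=grab_frame('scene');crop(t,240,200,440,370,4,'pics/s4.png')"
```

```text
at 6.1333 [585.7 250.5  12.9] yaw -0.002 F [-0.9  1.3 -0.7] open 0.5
shift cm [0.04 5.05 0.09] twist -0.002
```

View pics/s4.png

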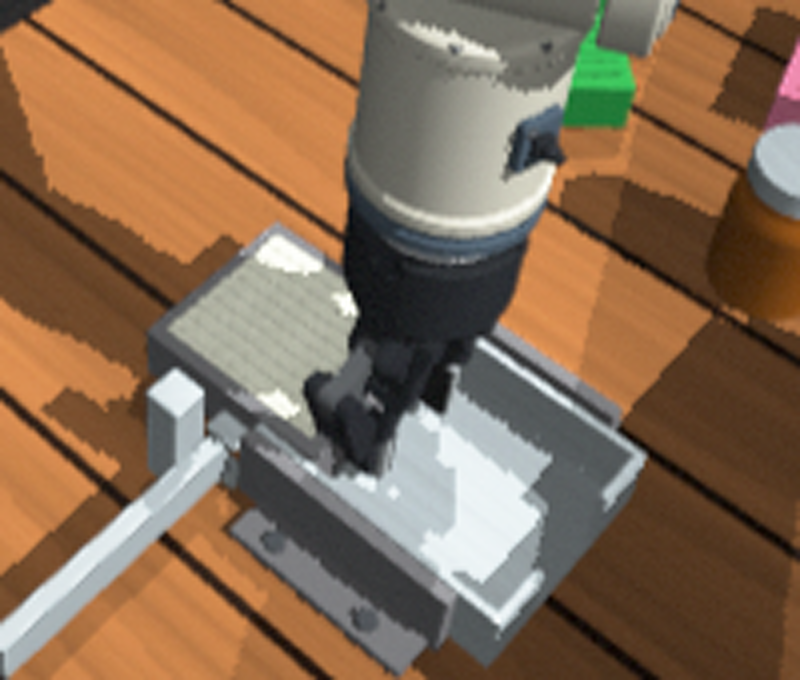

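Emit:
arm_command(plan=[{"translation": [0,1,0.1],"twist": 0,"gripper": 0.5},{"translation": [0,2,0.1],"twist": 0,"gripper": 0.5},{"translation": [0,3.2,0.2],"twist": 0,"gripper": 0.5},{"translation": [0,4.4,0.2],"twist": 0,"gripper": 0.5},{"translation": [0,5.6,0.2],"twist": 0,"gripper": 0.5}])

```text
clock: 6.6
eef_pos: [584.8, 191.5, 10.5]
tcp_rot: [3.138, 0.011, -0.002]
contact_force: [0.6, 3.2, 0.1]
opening: 0.499
```

Emit:
arm_command(plan=[{"translation": [0,1.2,0.1],"twist": 0,"gripper": 0.5},{"translation": [0,2.4,0.2],"twist": 0,"gripper": 0.5},{"translation": [0,3.6,0.2],"twist": 0,"gripper": 0.5},{"translation": [0,4.8,0.2],"twist": 0,"gripper": 0.5},{"translation": [0,6,0.2],"twist": 0,"gripper": 0.5}])

```text
clock: 7.02
eef_pos: [584.4, 130.1, 8.6]
tcp_rot: [3.138, 0.011, -0.002]
contact_force: [-0.0, 3.2, 0.7]
opening: 0.498
```

```bash
python3 -c "
from h import *
go(586,126,12,0)
t=grab_frame('scene');crop(t,200,150,400,320,4,'pics/s5.png')"
```

```text
at 7.0167 [584.4 130.1   8.6] yaw -0.002 F [-0.   3.2  0.7] open 0.5
shift cm [ 0.16  0.41 -0.34] twist -0.002
```

View pics/s5.png

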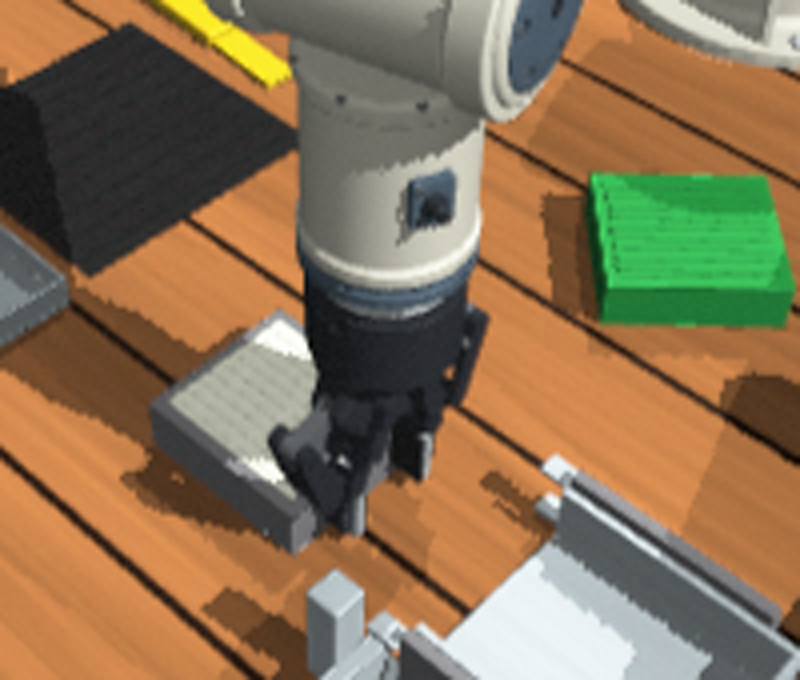

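The insert is out on the shelf and square, with its centre at about y 65. Next I'll go to its far (+x) side and turn the tool by 90°.

Emit:
arm_command(plan=[{"translation": [0,-1.5,0],"twist": 0,"gripper": 0.5},{"translation": [0,-2,-3],"twist": 0,"gripper": 0.5},{"translation": [2,-2,-7],"twist": 0.12,"gripper": 0.5},{"translation": [5,-1,-9],"twist": 0.24,"gripper": 0.5},{"translation": [8,2,-10],"twist": 0.36,"gripper": 0.5}])

```text
clock: 7.48
eef_pos: [666.6, 113.4, 111.4]
tcp_rot: [3.136, 0.005, -0.365]
contact_force: [1.1, 1.0, 0.1]
opening: 0.5
```

```bash
python3 -c "
from h import *
go(675,64,105,-1.571)"
```

```text
at 7.4833 [666.6 113.4 111.4] yaw -0.365 F [1.1 1.  0.1] open 0.5
shift cm [2.55 4.31 0.65] twist 1.206
```

Emit:
arm_command(plan=[{"translation": [0.6,1,0.1],"twist": 0.12,"gripper": 0.6},{"translation": [1.2,2,0.2],"twist": 0.24,"gripper": 0.6},{"translation": [1.8,3,0.4],"twist": 0.36,"gripper": 0.6},{"translation": [2.4,4,0.5],"twist": 0.48,"gripper": 0.6},{"translation": [2.55,4.3,0.65],"twist": 0.6,"gripper": 0.6}])

```text
clock: 7.9
eef_pos: [675.0, 63.1, 104.6]
tcp_rot: [3.133, 0.001, -0.971]
contact_force: [0.3, -0.5, 0.1]
opening: 0.602
```

Emit:
arm_command(plan=[{"translation": [0,0,0],"twist": 0.12,"gripper": 0.6},{"translation": [0,0,0],"twist": 0.24,"gripper": 0.6},{"translation": [0,0,0],"twist": 0.36,"gripper": 0.6},{"translation": [0,0,0],"twist": 0.48,"gripper": 0.6},{"translation": [0,0,0],"twist": 0.6,"gripper": 0.6}])

```text
clock: 8.32
eef_pos: [674.6, 63.6, 104.1]
tcp_rot: [3.132, -0.005, -1.577]
contact_force: [-0.2, 0.3, 0.3]
opening: 0.598
```

```bash
python3 - <<'E'
from h import *
go(670,64,8,-1.571)
cv2.imwrite('pics/t6.png',grab_frame('top'));t=grab_frame('scene');crop(t,160,130,400,310,3.3,'pics/s6.png')
E
```

```text
at 8.3167 [674.6  63.6 104.1] yaw -1.577 F [-0.2  0.3  0.3] open 0.6
shift cm [-0.09  0.37  9.61] twist -0.006
```

View pics/s6.png

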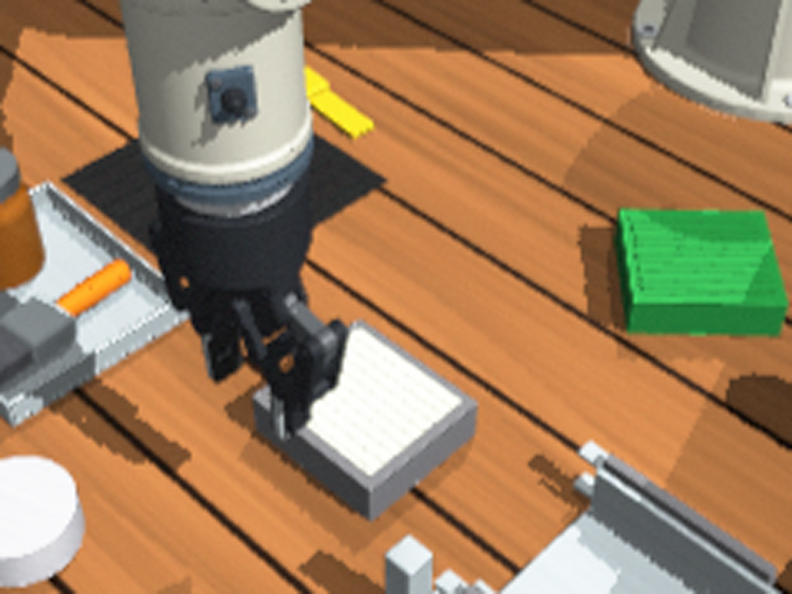

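View pics/t6.png

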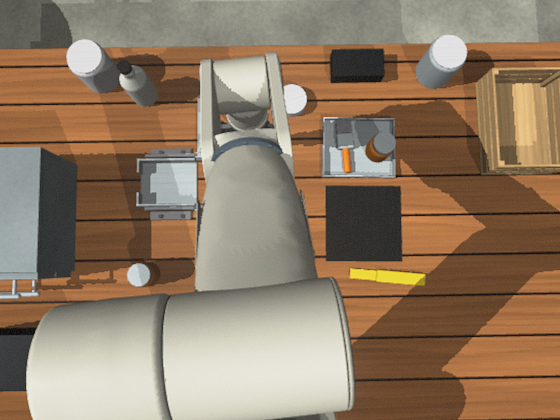

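```bash
python3 - <<'E'
from h import *
for p in((478,405),(370,485),(357,323)):print(ray("scene",(160+p[0]/3.3,130+p[1]/3.3),36).round())
E
```

```text
[540. 118.  36.]
[634. 113.  36.]
[543.   9.  36.]
```

The insert sits square with its centre at about (588,62) and its far side at x 637. The corners fit its size. Going down, then pushing -x.

Emit:
arm_command(plan=[{"translation": [0.1,0.3,3],"twist": 0,"gripper": 0.6},{"translation": [0.1,0.3,6],"twist": 0,"gripper": 0.6},{"translation": [0.1,0.3,9],"twist": 0,"gripper": 0.6},{"translation": [0.1,0.3,9.6],"twist": 0,"gripper": 0.6},{"translation": [0.1,1.5,9.6],"twist": 0,"gripper": 0.6}])

```text
clock: 8.83
eef_pos: [658.4, 62.3, 5.9]
tcp_rot: [3.13, -0.005, -1.569]
contact_force: [-0.5, -0.8, 1.4]
opening: 0.6
```

```bash
python3 -c "
from h import *
go(541,62,8,-1.571)"
```

```text
at 8.8333 [658.4  62.3   5.9] yaw -1.569 F [-0.5 -0.8  1.4] open 0.6
shift cm [ 1.000e-02  1.175e+01 -7.000e-02] twist 0.002
```

Emit:
arm_command(plan=[{"translation": [0,0.8,-0.2],"twist": 0,"gripper": 0.6},{"translation": [0,1.8,-0.2],"twist": 0,"gripper": 0.6},{"translation": [0,3,-0.2],"twist": 0,"gripper": 0.6},{"translation": [0,4.2,-0.2],"twist": 0,"gripper": 0.6},{"translation": [0,5.4,-0.2],"twist": 0,"gripper": 0.6}])

```text
clock: 9.25
eef_pos: [604.8, 62.4, 10.0]
tcp_rot: [3.133, -0.005, -1.568]
contact_force: [2.2, -0.0, -0.8]
opening: 0.596
```

Emit:
arm_command(plan=[{"translation": [0,1.2,0],"twist": 0,"gripper": 0.6},{"translation": [0,2.4,0],"twist": 0,"gripper": 0.6},{"translation": [0,3.6,0],"twist": 0,"gripper": 0.6},{"translation": [0,4.8,0],"twist": 0,"gripper": 0.6},{"translation": [0,5.6,0],"twist": 0,"gripper": 0.6}])

```text
clock: 9.67
eef_pos: [548.8, 62.5, 11.9]
tcp_rot: [3.135, -0.005, -1.566]
contact_force: [1.6, 0.6, -1.1]
opening: 0.601
```

```bash
python3 -c "
from h import *
go(541,62,8,-1.571)"
```

```text
at 9.6667 [548.8  62.5  11.9] yaw -1.566 F [ 1.6  0.6 -1.1] open 0.6
shift cm [0.04 0.78 0.39] twist 0.005
```

Finishing the -x push gently, then backing off and lifting.

Emit:
arm_command(plan=[{"translation": [0,0.4,0.1],"twist": 0,"gripper": 0.6},{"translation": [0,0.8,0.1],"twist": 0,"gripper": 0.6},{"translation": [0,-0.5,0],"twist": 0,"gripper": 0.6},{"translation": [0,-2,-2],"twist": 0,"gripper": 0.6},{"translation": [0,-3,-6],"twist": 0,"gripper": 0.6}])

```text
clock: 10.08
eef_pos: [577.0, 62.6, 68.9]
tcp_rot: [3.128, -0.006, -1.566]
contact_force: [0.3, -0.1, -0.0]
opening: 0.598
```

```bash
python3 - <<'E'
from h import *
go(481,145,105,0)
t=grab_frame('scene');crop(t,200,110,440,290,3.3,'pics/s7.png')
E
```

```text
at 10.0833 [577.   62.6  68.9] yaw -1.566 F [ 0.3 -0.1 -0. ] open 0.6
shift cm [-8.27  9.6  -3.52] twist -1.566
```

View pics/s7.png

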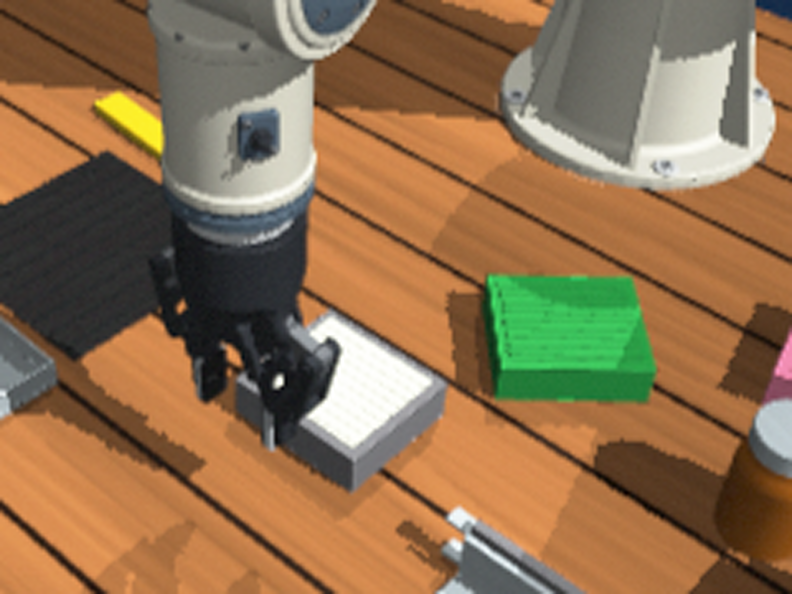

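```bash
python3 - <<'E'
from h import *
for p in((444,384),(352,457),(328,312)):print(ray("scene",(200+p[0]/3.3,110+p[1]/3.3),36).round())
E
```

```text
[434. 115.  36.]
[528. 113.  36.]
[435.   8.  36.]
```

Emit:
arm_command(plan=[{"translation": [-1.5,0,-3.5],"twist": -0.12,"gripper": 0.6},{"translation": [-4,2,-3.5],"twist": -0.24,"gripper": 0.6},{"translation": [-6,4.5,-3.5],"twist": -0.36,"gripper": 0.6},{"translation": [-8,7,-3.5],"twist": -0.48,"gripper": 0.6},{"translation": [-8.3,9.6,-3.5],"twist": -0.6,"gripper": 0.6}])

```text
clock: 10.55
eef_pos: [487.5, 148.2, 113.8]
tcp_rot: [3.141, -0.004, -0.959]
contact_force: [0.1, 0.9, -0.6]
opening: 0.597
```

Emit:
arm_command(plan=[{"translation": [0,0,0],"twist": -0.12,"gripper": 0.6},{"translation": [0,0,0],"twist": -0.24,"gripper": 0.6},{"translation": [0,0,0],"twist": -0.36,"gripper": 0.6},{"translation": [0,0,0],"twist": -0.48,"gripper": 0.6},{"translation": [0,0,0],"twist": -0.6,"gripper": 0.6}])

```text
clock: 10.97
eef_pos: [487.4, 148.3, 114.1]
tcp_rot: [3.139, -0.003, -0.352]
contact_force: [0.1, -0.7, -0.1]
opening: 0.598
```

```bash
python3 -c "
from h import *
go(481,140,85,0)"
```

```text
at 10.9667 [487.4 148.3 114.1] yaw -0.352 F [ 0.1 -0.7 -0.1] open 0.6
shift cm [-0.32  0.99  2.91] twist -0.352
```

Emit:
arm_command(plan=[{"translation": [-0.3,0.3,1],"twist": -0.12,"gripper": 0.6},{"translation": [-0.3,0.3,3],"twist": -0.24,"gripper": 0.6},{"translation": [-0.3,0.3,5],"twist": -0.35,"gripper": 0.6},{"translation": [-0.3,0.3,8],"twist": -0.35,"gripper": 0.6},{"translation": [-0.3,0.3,10.4],"twist": -0.35,"gripper": 0.6}])

```text
clock: 11.38
eef_pos: [483.7, 146.2, 9.2]
tcp_rot: [3.139, -0.003, -0.001]
contact_force: [0.7, 0.8, 0.0]
opening: 0.598
```

```bash
python3 -c "
from h import *
go(481,-142,9,0)"
```

```text
at 11.3833 [483.7 146.2   9.2] yaw -0.001 F [0.7 0.8 0. ] open 0.6
shift cm [-0.24 28.82  0.1 ] twist -0.001
```

Emit:
arm_command(plan=[{"translation": [-0.2,1,0],"twist": 0,"gripper": 0.6},{"translation": [-0.2,2.2,0],"twist": 0,"gripper": 0.6},{"translation": [-0.2,3.4,0],"twist": 0,"gripper": 0.6},{"translation": [-0.2,4.6,0],"twist": 0,"gripper": 0.6},{"translation": [-0.2,5.8,0],"twist": 0,"gripper": 0.6}])

```text
clock: 11.8
eef_pos: [482.6, 86.9, 10.7]
tcp_rot: [3.139, -0.005, -0.002]
contact_force: [0.2, 1.9, -0.3]
opening: 0.603
```

Emit:
arm_command(plan=[{"translation": [0,1.4,0],"twist": 0,"gripper": 0.6},{"translation": [0,2.8,0],"twist": 0,"gripper": 0.6},{"translation": [0,4.2,0],"twist": 0,"gripper": 0.6},{"translation": [0,5.6,0],"twist": 0,"gripper": 0.6},{"translation": [0,7,0],"twist": 0,"gripper": 0.6}])

```text
clock: 12.22
eef_pos: [483.1, 15.3, 12.0]
tcp_rot: [3.139, -0.007, -0.002]
contact_force: [1.0, 2.0, -0.4]
opening: 0.602
```

```bash
python3 - <<'E'
from h import *
go(481,-142,9,0)
t=grab_frame('scene');crop(t,160,90,360,260,4,'pics/s8.png')
E
```

```text
at 12.2167 [483.1  15.3  12. ] yaw -0.002 F [ 1.   2.  -0.4] open 0.6
shift cm [-0.17 15.73  0.34] twist -0.002
```

View pics/s8.png

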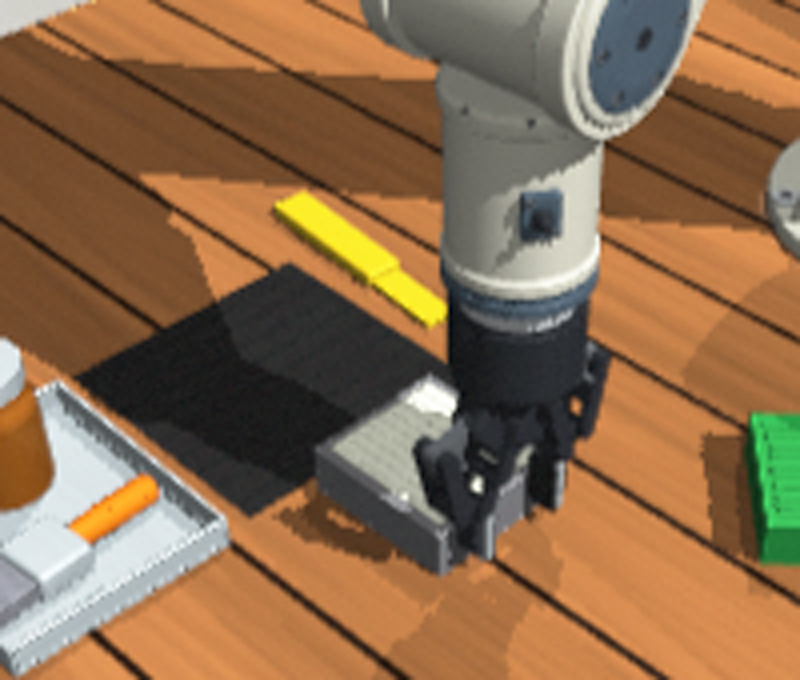

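The insert is square and on line for the mat, just touching its edge. I'll keep pushing.

Emit:
arm_command(plan=[{"translation": [-0.1,1.4,0.3],"twist": 0,"gripper": 0.6},{"translation": [-0.1,2.8,0.3],"twist": 0,"gripper": 0.6},{"translation": [-0.1,4.2,0.3],"twist": 0,"gripper": 0.6},{"translation": [-0.1,5.6,0.3],"twist": 0,"gripper": 0.6},{"translation": [-0.1,7,0.3],"twist": 0,"gripper": 0.6}])

```text
clock: 12.68
eef_pos: [482.1, -57.5, 10.1]
tcp_rot: [3.139, -0.008, -0.003]
contact_force: [0.4, 2.2, -0.4]
opening: 0.602
```

Emit:
arm_command(plan=[{"translation": [0,1.4,0.1],"twist": 0,"gripper": 0.6},{"translation": [0,2.8,0.1],"twist": 0,"gripper": 0.6},{"translation": [0,4.2,0.1],"twist": 0,"gripper": 0.6},{"translation": [0,5.6,0.1],"twist": 0,"gripper": 0.6},{"translation": [0,6.6,0.1],"twist": 0,"gripper": 0.6}])

```text
clock: 13.1
eef_pos: [481.9, -124.9, 10.0]
tcp_rot: [3.139, -0.009, -0.004]
contact_force: [-0.6, 3.9, 0.9]
opening: 0.6
```

```bash
python3 - <<'E'
from h import *
go(481,-142,9,0)
E
```

```text
at 13.1 [ 481.9 -124.9   10. ] yaw -0.004 F [-0.6  3.9  0.9] open 0.6
shift cm [-0.09  1.71  0.11] twist -0.004
```

Emit:
arm_command(plan=[{"translation": [0,0.8,0.1],"twist": 0,"gripper": 0.6},{"translation": [0,1.4,0.1],"twist": 0,"gripper": 0.6},{"translation": [0,1.8,0.1],"twist": 0,"gripper": 0.6},{"translation": [0,0,0],"twist": 0,"gripper": 0.6},{"translation": [0,-2,-2],"twist": 0,"gripper": 0.6}])

```text
clock: 13.52
eef_pos: [480.2, -105.1, 28.0]
tcp_rot: [3.139, -0.005, -0.006]
contact_force: [-0.1, 0.0, 0.1]
opening: 0.599
```

Emit:
arm_command(plan=[{"translation": [0,-3,-4],"twist": 0,"gripper": 0.3},{"translation": [2,-6,-8],"twist": 0,"gripper": 0},{"translation": [4,-10,-10],"twist": 0,"gripper": 0},{"translation": [6,-14,-11],"twist": 0,"gripper": 0},{"translation": [8,-18,-11],"twist": 0,"gripper": 0}])

```text
clock: 13.93
eef_pos: [549.1, 49.6, 137.1]
tcp_rot: [3.139, -0.009, -0.006]
contact_force: [0.9, -1.5, -0.6]
opening: -0.002
```

```bash
python3 - <<'E'
from h import *
go(586,385,120,0)
cv2.imwrite('pics/t9.png',grab_frame('top'));t=grab_frame('scene');cv2.imwrite('pics/s9f.png',t);crop(t,120,90,320,260,4,'pics/s9.png')
E
```

```text
at 13.9333 [549.1  49.6 137.1] yaw -0.006 F [ 0.9 -1.5 -0.6] open -0.0
shift cm [  3.46 -33.57   1.65] twist -0.006
```

View pics/s9.png

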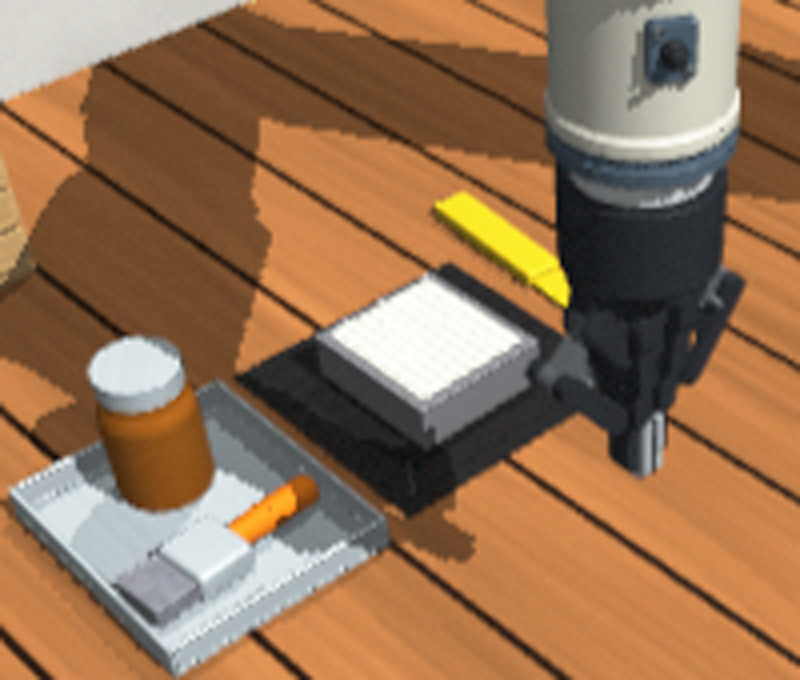

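View pics/t9.png

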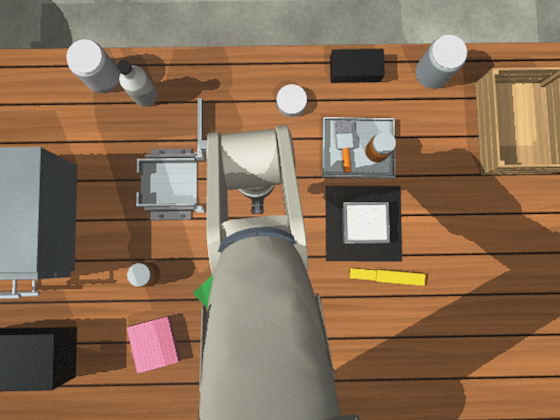

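The insert lies well inside the mat, the carrier is still home, and the keeper is drawn. Next I'll go behind the carrier.

Emit:
arm_command(plan=[{"translation": [3.5,-34,1],"twist": 0,"gripper": 0},{"translation": [3.5,-34,1],"twist": 0,"gripper": 0},{"translation": [3.5,-34,1],"twist": 0,"gripper": 0},{"translation": [3.5,-34,1],"twist": 0,"gripper": 0},{"translation": [3.5,-34,1],"twist": 0,"gripper": 0}])

```text
clock: 14.45
eef_pos: [570.9, 256.6, 129.0]
tcp_rot: [3.139, -0.011, -0.002]
contact_force: [1.2, -1.3, 0.0]
opening: -0.002
```

```bash
python3 - <<'E'
from h import *
go(586,385,100,0)
E
```

```text
at 14.45 [570.9 256.6 129. ] yaw -0.002 F [ 1.2 -1.3  0. ] open -0.0
shift cm [  1.45 -12.85   2.89] twist -0.002
```

Emit:
arm_command(plan=[{"translation": [1.5,-4,0],"twist": 0,"gripper": 0.3},{"translation": [1.5,-8,0],"twist": 0,"gripper": 0.7},{"translation": [1.5,-12,0],"twist": 0,"gripper": 0.7},{"translation": [1.5,-13,2],"twist": 0,"gripper": 0.7},{"translation": [1.5,-13,5],"twist": 0,"gripper": 0.7}])

```text
clock: 14.87
eef_pos: [588.5, 391.1, 81.0]
tcp_rot: [-3.14, -0.017, 0.002]
contact_force: [0.3, -0.3, 0.5]
opening: 0.696
```

```bash
python3 - <<'E'
from h import *
go(586.5,375,9,0)
t=grab_frame('top');cv2.imwrite('pics/t10.png',t);s=grab_frame('scene');crop(s,240,200,440,370,4,'pics/s10.png')
E
```

```text
at 14.8667 [588.5 391.1  81. ] yaw 0.002 F [ 0.3 -0.3  0.5] open 0.7
shift cm [-0.32  1.62  7.19] twist 0.002
```

View pics/s10.png

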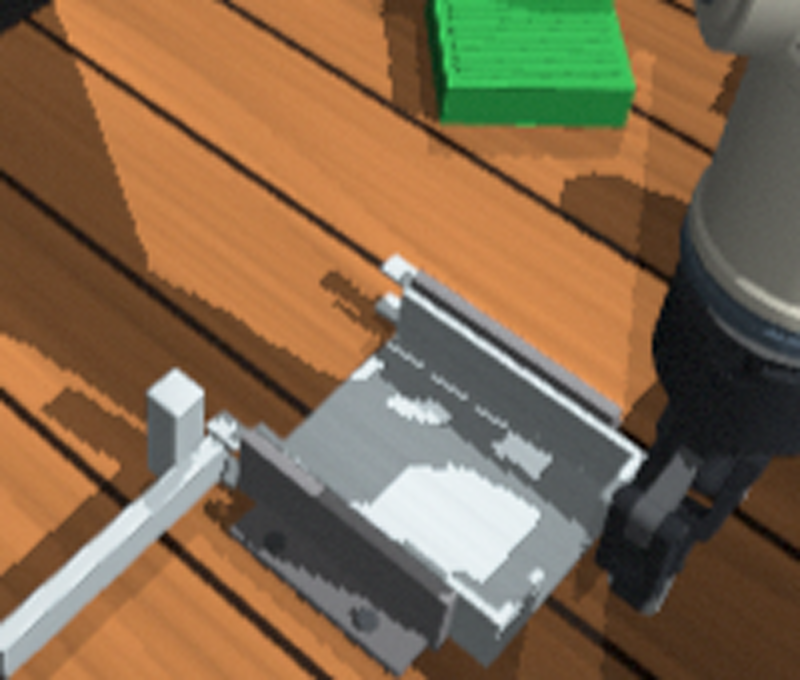

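The carrier is empty and still home, and the gripper is behind its rear wall. Going down.

Emit:
arm_command(plan=[{"translation": [-0.3,0,2],"twist": 0,"gripper": 0.7},{"translation": [-0.3,0,4],"twist": 0,"gripper": 0.7},{"translation": [-0.3,0.4,6],"twist": 0,"gripper": 0.7},{"translation": [-0.3,1,7],"twist": 0,"gripper": 0.7},{"translation": [-0.3,1.8,7.1],"twist": 0,"gripper": 0.7}])

```text
clock: 15.38
eef_pos: [579.9, 364.6, 1.5]
tcp_rot: [3.132, -0.002, -0.0]
contact_force: [-0.9, -0.3, -0.4]
opening: 0.704
```

```bash
python3 - <<'E'
from h import *
go(586.5,320,9,0)
E
```

```text
at 15.3833 [579.9 364.6   1.5] yaw -0.0 F [-0.9 -0.3 -0.4] open 0.7
shift cm [ 0.67  4.46 -0.71] twist -0.0
```

Emit:
arm_command(plan=[{"translation": [0.7,0,-0.7],"twist": 0,"gripper": 0.7},{"translation": [0.7,0.4,-0.7],"twist": 0,"gripper": 0.7},{"translation": [0.7,1,-0.7],"twist": 0,"gripper": 0.7},{"translation": [0.7,1.7,-0.7],"twist": 0,"gripper": 0.7},{"translation": [0.7,2.5,-0.7],"twist": 0,"gripper": 0.7}])

```text
clock: 15.8
eef_pos: [588.8, 341.3, 11.3]
tcp_rot: [3.136, -0.006, -0.001]
contact_force: [0.8, 5.9, 4.1]
opening: 0.7
```

```bash
python3 - <<'E'
from h import *
go(586,174,9,0)
s=grab_frame('scene');crop(s,240,200,440,370,4,'pics/s11.png')
E
```

```text
at 15.8 [588.8 341.3  11.3] yaw -0.001 F [0.8 5.9 4.1] open 0.7
shift cm [-0.28 16.73  0.32] twist -0.001
```

View pics/s11.png

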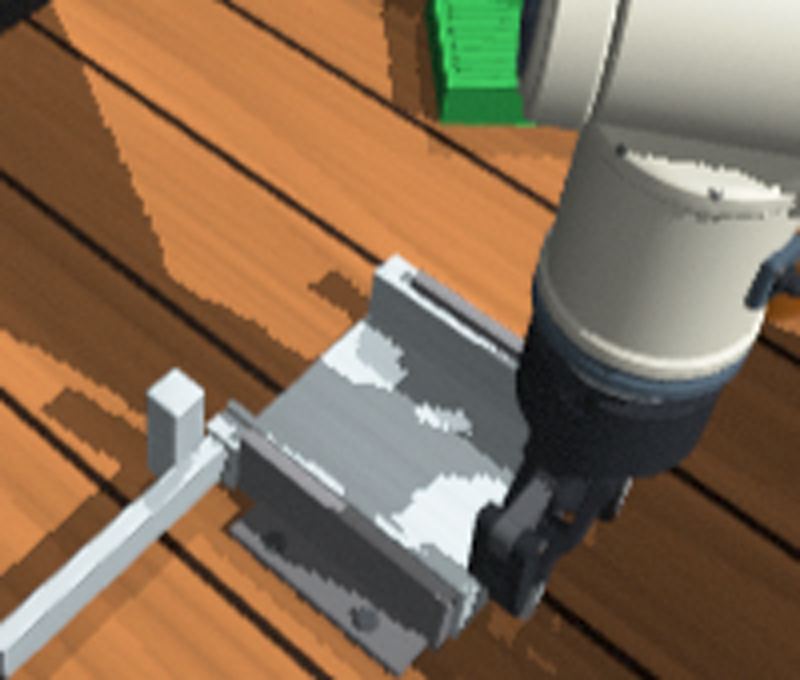

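Emit:
arm_command(plan=[{"translation": [-0.2,0.5,0.2],"twist": 0,"gripper": 0.65},{"translation": [-0.2,1,0.2],"twist": 0,"gripper": 0.65},{"translation": [-0.3,1.5,0.2],"twist": 0,"gripper": 0.65},{"translation": [-0.3,2.2,0.2],"twist": 0,"gripper": 0.65},{"translation": [-0.3,3,0.2],"twist": 0,"gripper": 0.65}])

```text
clock: 16.27
eef_pos: [586.7, 310.8, 10.9]
tcp_rot: [3.137, -0.009, -0.001]
contact_force: [0.6, 5.4, 3.0]
opening: 0.652
```

Emit:
arm_command(plan=[{"translation": [0,0.8,0.1],"twist": 0,"gripper": 0.65},{"translation": [0,1.6,0.1],"twist": 0,"gripper": 0.65},{"translation": [0,2.4,0.1],"twist": 0,"gripper": 0.65},{"translation": [0,3.2,0.1],"twist": 0,"gripper": 0.65},{"translation": [0,4,0.1],"twist": 0,"gripper": 0.65}])

```text
clock: 16.68
eef_pos: [587.5, 270.9, 11.0]
tcp_rot: [3.139, -0.01, -0.001]
contact_force: [-0.5, 6.3, 2.9]
opening: 0.65
```

```bash
python3 - <<'E'
from h import *
go(586,174,9,0)
s=grab_frame('scene');crop(s,220,180,420,350,4,'pics/s12.png')
E
```

```text
at 16.6833 [587.5 270.9  11. ] yaw -0.001 F [-0.5  6.3  2.9] open 0.65
shift cm [-0.14  9.69  0.23] twist -0.001
```

View pics/s12.png

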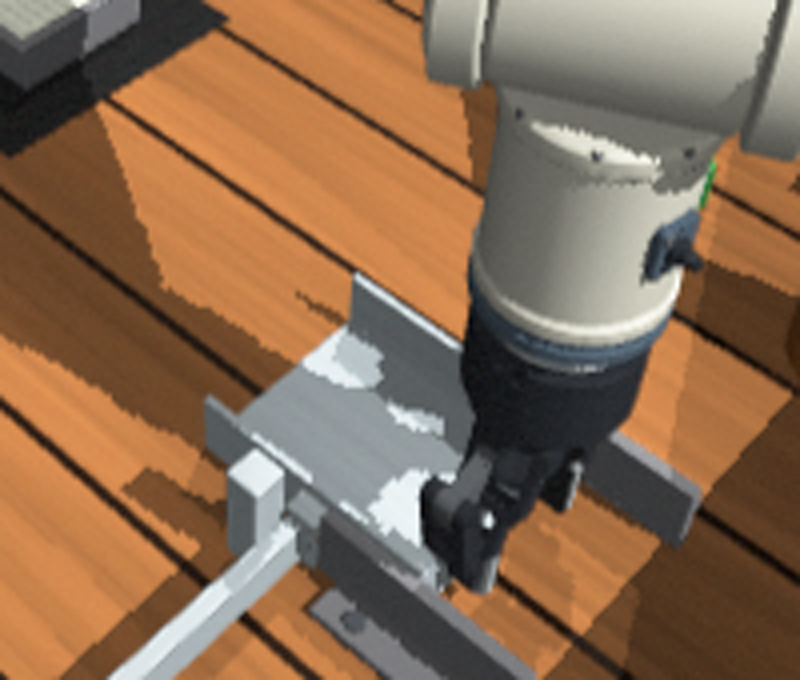

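The carrier is sliding out cleanly, and the insert is untouched.

Emit:
arm_command(plan=[{"translation": [-0.1,0.9,0.2],"twist": 0,"gripper": 0.65},{"translation": [-0.1,1.9,0.2],"twist": 0,"gripper": 0.65},{"translation": [-0.1,2.9,0.2],"twist": 0,"gripper": 0.65},{"translation": [-0.1,3.9,0.2],"twist": 0,"gripper": 0.65},{"translation": [-0.1,4.9,0.2],"twist": 0,"gripper": 0.65}])

```text
clock: 17.15
eef_pos: [586.7, 220.4, 9.6]
tcp_rot: [3.138, -0.011, -0.001]
contact_force: [0.6, 5.3, 3.1]
opening: 0.652
```

Emit:
arm_command(plan=[{"translation": [0,1,0.1],"twist": 0,"gripper": 0.65},{"translation": [0,2,0.1],"twist": 0,"gripper": 0.65},{"translation": [0,3,0.1],"twist": 0,"gripper": 0.65},{"translation": [0,4,0.1],"twist": 0,"gripper": 0.65},{"translation": [0,5,0.1],"twist": 0,"gripper": 0.65}])

```text
clock: 17.57
eef_pos: [587.2, 170.4, 9.5]
tcp_rot: [3.139, -0.012, -0.001]
contact_force: [0.9, 5.5, 3.2]
opening: 0.652
```

```bash
python3 - <<'E'
from h import *
go(586,158,9,0)
s=grab_frame('scene');crop(s,180,150,400,330,3.6,'pics/s13.png')
E
```

```text
at 17.5667 [587.2 170.4   9.5] yaw -0.001 F [0.9 5.5 3.2] open 0.65
shift cm [-0.12  1.24  0.05] twist -0.001
```

View pics/s13.png

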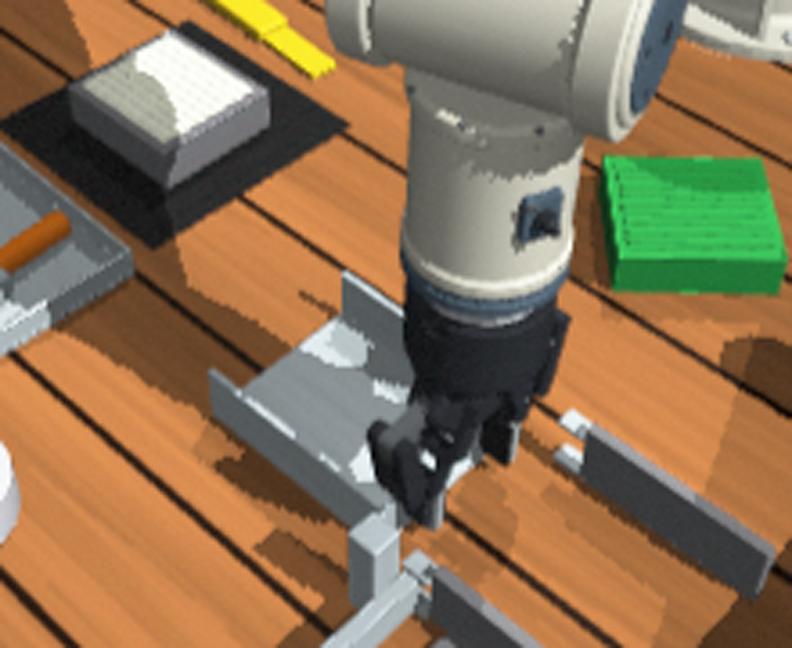

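Emit:
arm_command(plan=[{"translation": [0,1,0.1],"twist": 0,"gripper": 0.65},{"translation": [0,1.9,0.1],"twist": 0,"gripper": 0.65},{"translation": [0,2.6,0.1],"twist": 0,"gripper": 0.65},{"translation": [0,3,0.1],"twist": 0,"gripper": 0.65},{"translation": [0,1.5,0],"twist": 0,"gripper": 0.65}])

```text
clock: 18.03
eef_pos: [586.1, 151.3, 9.0]
tcp_rot: [3.137, -0.01, -0.003]
contact_force: [0.9, 0.5, -0.5]
opening: 0.646
```

Emit:
arm_command(plan=[{"translation": [0,-1,-1],"twist": 0,"gripper": 0.65},{"translation": [0,-1.5,-4],"twist": 0,"gripper": 0.65},{"translation": [-3,-1.5,-8],"twist": 0,"gripper": 0.65},{"translation": [-7,-1.5,-12],"twist": 0,"gripper": 0.65},{"translation": [-10,-2,-16],"twist": 0,"gripper": 0.65}])

```text
clock: 18.45
eef_pos: [502.7, 170.6, 144.8]
tcp_rot: [3.136, -0.008, -0.003]
contact_force: [-0.3, 0.4, 0.3]
opening: 0.649
```

Emit:
arm_command(plan=[{"translation": [-4,-2,-3],"twist": 0,"gripper": 0.65},{"translation": [-7,-4,-6],"twist": 0,"gripper": 0.65},{"translation": [-10,-6,-8],"twist": 0,"gripper": 0.65},{"translation": [-12,-8,-8],"twist": 0,"gripper": 0.65},{"translation": [-12,-10,-8],"twist": 0,"gripper": 0.65}])

```text
clock: 18.87
eef_pos: [378.3, 272.9, 226.1]
tcp_rot: [3.137, -0.009, -0.002]
contact_force: [0.4, 0.1, -0.3]
opening: 0.649
```

```bash
python3 - <<'E'
from h import *
go(586,158,9,0)
cv2.imwrite('pics/s14.png',grab_frame('scene'));cv2.imwrite('pics/t14.png',grab_frame('top'))
E
```

```text
at 18.8667 [378.3 272.9 226.1] yaw -0.002 F [ 0.4  0.1 -0.3] open 0.65
shift cm [20.61 11.35 21.94] twist -0.002
```

View pics/s14.png

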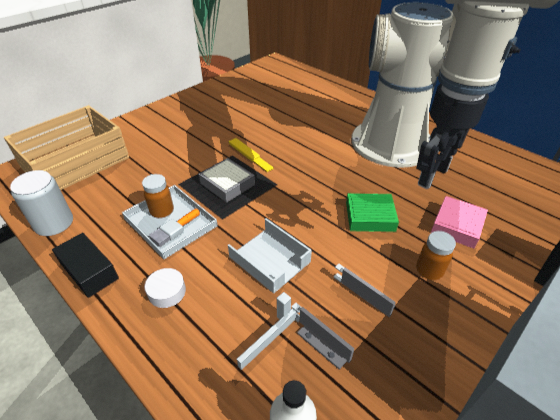

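View pics/t14.png

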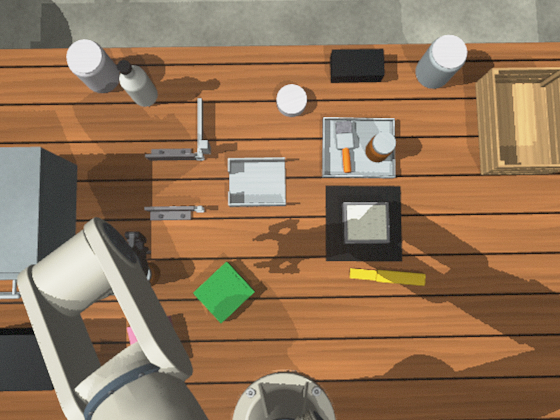

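The carrier stands clear of the dock at about (257,182), and the insert at (366,222) is inside the mat (326–402, 186–261). The keeper is drawn, and the bystanders are unmoved. I'll do one numeric check.

```bash
python3 - <<'E'
from h import *
t=cv2.imread('pics/t14.png');crop(t,140,90,290,220,5,'pics/t14a.png');crop(t,320,180,410,270,6,'pics/t14b.png')
print("lug if joint .14:",proj("top",(671.5,182,72)),"carrier rear",ray("top",(228,182),40)[:2])
E
```

```text
lug if joint .14: [203.59532348 144.17010856] carrier rear [584.25472846 127.1518407 ]
```

View pics/t14a.png

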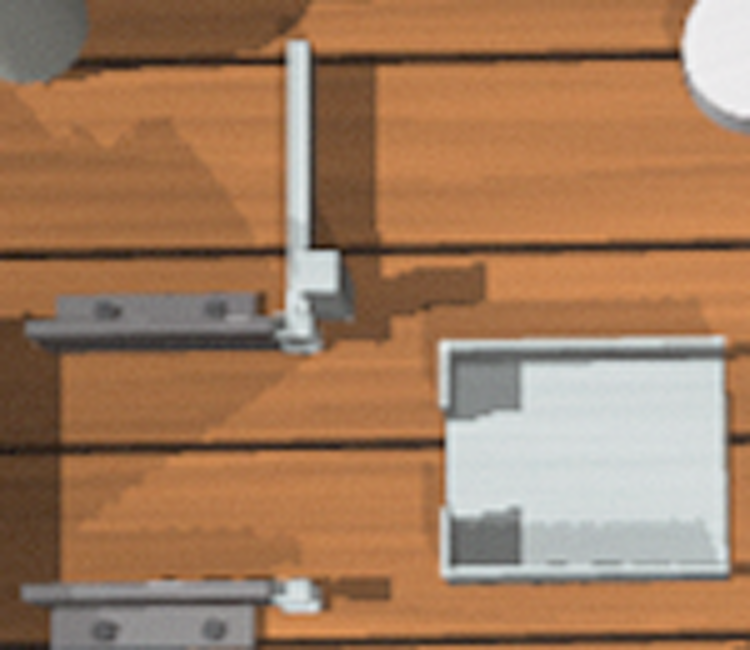

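View pics/t14b.png

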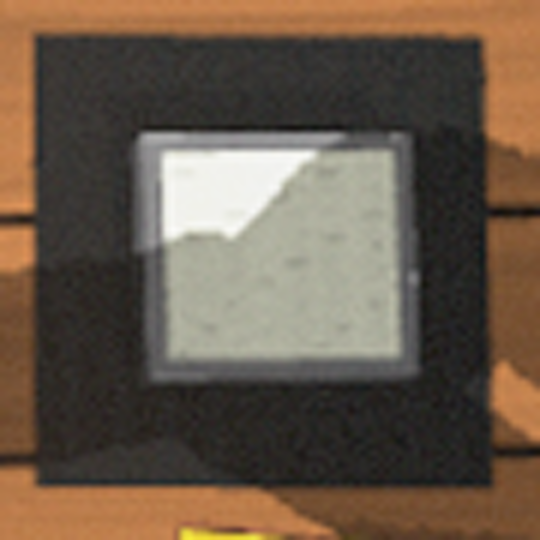

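The lug's top is at pixel (204,144), against (203.6,144.2) predicted for joint 0.14. The insert is well inside the mat on all sides, and the carrier's rear is about 80 mm past the mouth.

```bash
python3 -c "
from rig import job
print(job.sign_off())"
```

```text
the job is handed in; nothing more can be done
None
```

The filter unit is apart in the order asked, and I handed the job in at about 19 s of the 69 s allowed. The sign-off returned no verdict.

1. **Keeper:** I pushed the bar by its lug to its stop, where the force reading rose to about 25 N. In the last picture the lug is at pixel (204,144), against (203.6,144.2) predicted for fully drawn.
2. **Insert:** I pushed it out through the notch, slid it towards the robot, then along the shelf onto the mat. The last top view shows it square, with mat visible on all four sides. Pictures taken during the push and just before the last step showed the carrier still home.
3. **Carrier:** I then pushed the empty carrier out by its rear stubs. It stands on the shelf with its rear at about y = 127 mm; the dock's mouth is at about y = 208 mm.

In the final pictures the jars, tin, brush, trim tool and the green block look unmoved, judged by eye. The arm hid jar_b in the last top view and part of the pink block there, but both look in place in the scene view. The arm ended lifted clear with a force reading near zero. No check failed or disagreed; my one failed measurement was a first automatic fit of the mat's outline, which I replaced with hand-picked corners that matched its 190 mm size.

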